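Turn the spice carousel and hold it

TASK

Take the spice carousel by its centre knob and turn it until the small dropper bottle stands at the front, right above the line of the pointer on the carousel's foot, regripping the knob as often as you need. Touch neither the tray nor the jars, keep every jar upright in its holder and leave the things around alone. Finish with the gripper still closed on the knob, holding the carousel still; do not let go at the end.

Things in the scene. Friction and masses are not known exactly. Their poses are not given: they have to be found in the camera images.
- carousel_base: fixed dark wooden foot, disc of 200 mm diameter, 20 mm high, on the worktop. Origin: centre of its underside, on the turning axis. Its own -x axis is the carousel's front: there a tongue 36 mm wide, 12 mm high, with a brass line along its middle, juts out from under the tray to a point 163 mm from the axis. The front points to the robot's side (world -x), turned by up to 0.5 rad either way
- tray: round light wooden tray, 220 mm diameter, 12 mm thick, top 34 mm above the worktop. Turns either way without stops (0.06 N m friction), stays where left. Origin: centre of underside, on the axis; z up. Four ring holders 26 mm high, 76 mm from the axis, a quarter turn apart: dropper bottle on the tray's -x axis, jar_b on +x, jar_a on +y, jar_c on -y
- knob: round wooden knob on a steel post (18 mm thick) in the middle of the tray, fixed to it and turning with it: upright cylinder, 40 mm diameter, 156 to 206 mm above the worktop, rounded ends. Jar tops are at most 139 mm above the worktop, so fingertips kept above 145 mm clear them. Origin: on the axis, 22 mm above the worktop
- knob_grip (a point): the point to grip: on the axis, in the middle of the knob, 182 mm above the worktop
- dropper_bottle: the wanted one: small dropper bottle with a pointed rubber top, the slimmest on the tray, 33 mm diameter, 102 mm high, standing loose in its holder (1 to 2 mm of play). Origin: centre of its underside, 34 mm above the worktop
- jar_a: spice jar with a wide lid, 40 mm diameter, 105 mm high, loose in its holder on the tray (can rock a little if jerked); origin: centre of its underside
- jar_b: thickest spice jar with a wide lid, 45 mm diameter, 100 mm high, loose in its holder on the tray, across the tray from the dropper bottle; origin: centre of its underside
- jar_c: spice jar with a wide lid, 40 mm diameter, 101 mm high, loose in its holder on the tray (can rock a little if jerked); origin: centre of its underside
- pepper_mill: bystander: dark wooden pepper mill, 58 mm diameter, 170 mm high, upright on the worktop to the right of the carousel; origin: centre of its underside
- lemon: bystander: lemon, 71x53x51 mm, on the worktop to the right of the carousel; origin: centre of its underside
- onion: bystander: onion, 82 mm diameter, 94 mm high, on the worktop to the right of the carousel; origin: centre of its underside
Not all that is in view belongs to the job. What is meant by the jar_b is not green, and is the larger of those in its own colour.

How it is judged:
By the outcome, as a careful person would: the job done as asked, in the order asked, and still so for the second after the job is handed in, while the arm keeps its last pose, push and grip.
It also fails if it takes over 45 s, if anything falls off the work surface, if the arm or the gripper's body presses on something with over 40 N, if the wrist force passes 120 N, or if a joint passes its speed limit or range.

ROBOT

A 6-joint arm with a two-finger parallel gripper is mounted at the origin on a cart in front of the work surface, level with it; the furniture and walls round the work are solid. World frame = base frame: x ahead of the robot, y to its left, z up, the work surface at z = 0. Lengths are in m, angles in degrees, forces in N, time in s.
With the tool pointing down it reaches from about 0.25 to 0.725 m from the base axis. Payload 9.7 kg.
Tool frame: the origin (TCP) lies between the finger pads, 19 mm behind the fingertips; this is the grasp point; z points along the fingers, y is the line along which they close (so a half turn about z gives the same grasp; the last joint's range is limited). The gripper opens to 85 mm and grips with 20 to 120 N. Pads are 22 mm wide; open, the fingers measure 114 mm over their backs; the gripper's body (76 mm by 85 mm) begins 54 mm behind the grasp point. The pads swing forward as they close: fully open they stand 13 mm farther back than shut.
Start: joints at [70.703, 4.979, 10.078, 95.1, 0, 90], TCP at [0.182, 0.519, 0.25] pointing down, gripper open.
Joint ranges: [-179.16, 179.16], [-48.56, 103.87], [-65.8, 70.77], [-126.05, 130.52], [-82.76, 87.17], [-180, 180]. Speed limits (degrees/s): [127.2, 127.2, 147.25, 180, 180, 180].

INTERFACE

Orientations are given as [roll, pitch, yaw] about the fixed x, y, z axes, in that order (R = Rz(yaw) Ry(pitch) Rx(roll)).
In Python, from workcell import * gives the robot as it stands.
- The arm moves only by the tool servo_tool, never from a script. Its argument "moves" is a list of rows, each a list of 4 numbers: the shift along the world's x, y, z in normalised numbers (1 is 75 cm), then the turn about the world's z in parts of the range, where 1.0 means 4 rad. A call has 1 to 20 rows; each row is the pose to reach, as a shift and turn from the pose commanded when the call began; what a row does not reach only later rows make up. A row lasts 1/12 s, in which the tool goes at most 41.7 mm and 7.16 degrees, less where a joint would pass 70% of its speed; a pose out of reach is approached as far as the arm can. A call with a gripper value outside its range is refused whole. "claw" is the closure, from 0 (fully open) to 1 (shut), set as the call begins (left out, the last holds). The fingers move at their own pace and stop on an object; "force" is the grip in N (left out, the last holds). Time passes only in rows, so rows that repeat a pose let the fingers close. It gives the time, the measured TCP pose, the force, the opening and the grip force at its end, in the units of the state.
- get_obs(): the state, without advancing time (a new reading comes with each control period).
- camera(name): name is "side" or "top"; returns the picture (420x560x3 uint8, red, green, blue); there is no depth.
- get_calibration(name): a dict with "fx", "fy", "cx", "cy" (pixels), "rvec" (rotation vector, rad) and "tvec" (3), from world to camera coordinates, as OpenCV has them. Camera axes: x right, y down, z forward; pixel columns grow to the right and rows downward; lengths in m; the calibration is good to about 2 mm. A picture is of the moment at which its call begins. get_calibration takes no time and is no camera call.
- job_done(): hands the job in; it is judged then, once.
The state is a dict: "time": time; "q": joint angles; "qd": joint speeds; "joint_efforts": joint torques, N m; "ee_pos": TCP position; "tcp_rot": TCP orientation; "wrist_force": force on the tool from outside, world axes, zero at the start; "torque": the same for the moment, N m; "opening": finger opening in m; "grasp_force": force on a finger pad.
Only numpy, scipy, OpenCV 4.12 (cv2) and the standard library are available. Lean on these libraries where they do the work, as an engineer would, in place of code of your own. Each camera call takes 0.05 s, during which the arm holds its last target. There are 200 camera calls.

## Working session

There is one attempt and no reset: what is moved stays moved. The work goes in short steps, Python scripts to look and compute and a tool call to move; the robot and the scene stay as the last step left them, time stands still between calls to the robot, and variables do not carry over. Pictures are saved under pics/ and viewed, at most 10 in all, crops included, and the job is handed in when it is done.

Besides the shell and the picture viewer there is one more tool, called after "Request:" as name(argument=value, ...) on one line, values as JSON. servo_tool: Moves the arm, as the interface text tells. Its arguments: {"type":"object","properties":{"moves":{"type":"array","items":{"type":"array","items":{"type":"number"}}},"claw":{"type":"number"},"force":{"type":"number"}},"required":["moves"]}

```bash
mkdir -p pics; cat > h.py <<'E'
from workcell import *
import numpy as np, cv2
def snap(n,f):
    im=camera(n); cv2.imwrite('pics/'+f,im[:,:,::-1]); return im
def cal(n):
    c=get_calibration(n); K=np.array([[c['fx'],0,c['cx']],[0,c['fy'],c['cy']],[0,0,1.]])
    return K,np.array(c['rvec'],float),np.array(c['tvec'],float)
def ray(n,u,v):
    K,r,t=cal(n); R=cv2.Rodrigues(r)[0]; return -R.T@t, R.T@np.linalg.inv(K)@[u,v,1]
def onplane(n,u,v,z):
    o,d=ray(n,u,v); return o+d*(z-o[2])/d[2]
def two(p,q):
    P=[cal(n)[0]@np.c_[cv2.Rodrigues(cal(n)[1])[0],cal(n)[2]] for n in('side','top')]
    X=cv2.triangulatePoints(P[0],P[1],np.array(p,float).reshape(2,1),np.array(q,float).reshape(2,1)); return (X[:3]/X[3]).ravel()
def proj(n,X):
    K,r,t=cal(n); return cv2.projectPoints(np.array(X,float).reshape(-1,3),r,t,K,None)[0].reshape(-1,2)
E
python3 - <<'E'
from h import *
a=snap('side','s0.png');b=snap('top','t0.png')
for n in('side','top'): print(n,ray(n,280,210),cal(n)[0][0,0])
print(get_obs())
E
```

```text
side (array([0.56093731, 0.77447689, 0.72660209]), array([-0.02790551, -0.84054203, -0.54106067])) 483.2971920379692
top (array([ 0.31013973, -0.13613001,  1.30017189]), array([ 0.18359744, -0.02735182, -0.98266086])) 472.22921989993796
{'time': 0.1, 'q': array([7.07039036e+01, 5.00820158e+00, 1.00401048e+01, 9.50982701e+01,
       6.28543914e-04, 8.99993532e+01]), 'qd': array([-0.03737555, -0.06926659,  0.07875188,  0.16974588, -0.03076063,
        0.05525711]), 'joint_efforts': array([ 1.47712954e-04, -5.21562696e+01,  4.65653157e+01,  1.59626640e-02,
        6.45284513e-05, -6.34527684e-07]), 'ee_pos': array([0.18168949, 0.51894591, 0.24936146]), 'tcp_rot': array([-1.79933633e+02, -6.29292670e-04,  1.60704550e+02]), 'wrist_force': array([-0.61421978, -0.23660201,  0.37450702]), 'torque': array([-0.00335487, -0.02606892, -0.03282857]), 'grasp_force': 0.0, 'opening': 0.08544215409756739}
```

View pics/s0.png

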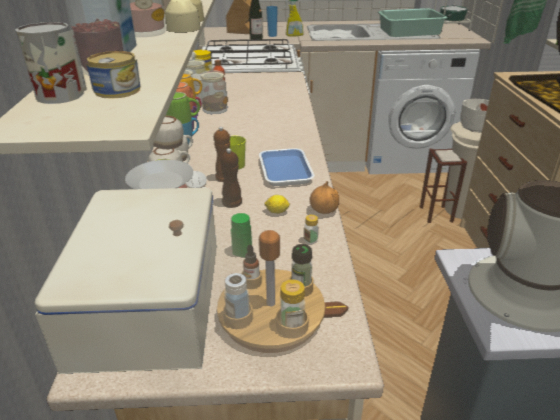

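View pics/t0.png

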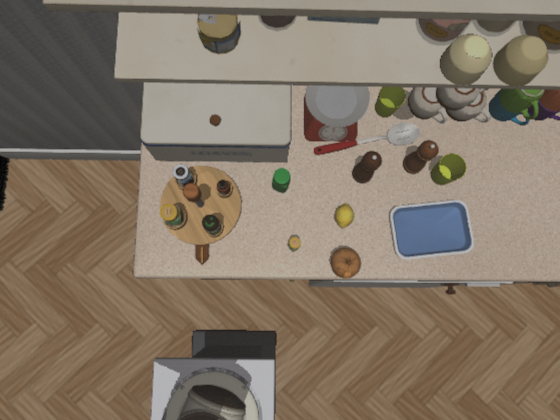

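The side view shows the knob at (269,245) and the tongue pointing right to (345,308). On the tray are the dropper (251,265), a yellow-lidded jar (292,305), a white one (236,298) and a dark green one (301,268). In the top view these are the knob (192,191), tray centre about (200,205), tongue tip (202,258) and dropper (224,186).

Two yellow-lidded jars could be jar_b: the one on the tray (side 292,305) and the small loose one on the worktop (side 311,229). The tray one fits, since it's larger and sits opposite the dropper. I'll check this in an enlarged crop.

```bash
python3 - <<'E'
from h import *
a=cv2.imread('pics/s0.png');b=cv2.imread('pics/t0.png')
A=cv2.resize(a[180:350,190:360],(400,400),interpolation=2);B=cv2.resize(b[145:275,135:265],(400,400),interpolation=2)
cv2.imwrite('pics/c0.png',np.hstack([A,B]))
print('tcp',proj('top',[.182,.519,.25]),proj('side',[.182,.519,.25]),'base',proj('top',[0,0,0]),proj('side',[0,0,0]))
print('knob',two((269.5,245),(192,191)))
E
```

```text
tcp [[-45.29999379 356.94119359]] [[651.31242859 461.21805172]] base [[211.79137011 419.3352507 ]] [[524.06589876 290.44779724]]
knob [0.56001305 0.04631272 0.18132195]
```

View pics/c0.png

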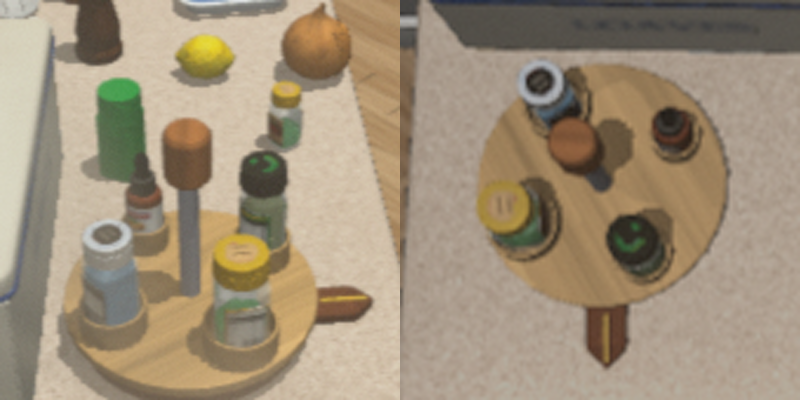

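The crop confirms it: the brown bottle with the pointed top is the dropper (crop 143,190 / 672,130), and the large yellow-lidded jar is across from it. Next I'll measure precisely.

```bash
cat > meas.py <<'E'
from h import *
def blob(im,lo,hi,box,all_=False):
    x0,y0,x1,y1=box; hsv=cv2.cvtColor(im,cv2.COLOR_RGB2HSV)
    m=np.zeros(im.shape[:2],np.uint8); m[y0:y1,x0:x1]=cv2.inRange(hsv,lo,hi)[y0:y1,x0:x1]
    return m
def tri(im,n,box):
    m=blob(im,(18,120,90),(32,255,255),box); ys,xs=np.nonzero(m); return xs,ys
E
python3 - <<'E'
from meas import *
t=cv2.imread('pics/t0.png')[:,:,::-1].copy();s=cv2.imread('pics/s0.png')[:,:,::-1].copy()
# tray disc, top view
m=blob(t,(10,70,100),(24,200,255),(150,155,250,248)); m=cv2.morphologyEx(m,cv2.MORPH_OPEN,np.ones((3,3)))
c=max(cv2.findContours(m,0,2)[0],key=cv2.contourArea)
h=cv2.convexHull(c)[:,0]
p=np.array([onplane('top',u,v,.034)[:2] for u,v in h]); (e,r)=cv2.minEnclosingCircle((p*1000).astype(np.float32)); print('tray',e,r)
# brass line & dark tongue
for n,im,box in(('top',t,(190,242,215,270)),('side',s,(322,295,352,320))):
    hsv=cv2.cvtColor(im,cv2.COLOR_RGB2HSV)
    m=blob(im,(17,110,110),(35,255,255),box); ys,xs=np.nonzero(m)
    q=np.array([onplane(n,u,v,.012)[:2] for u,v in zip(xs,ys)]); print(n,'brass',len(q))
    if len(q)>4:
        d=cv2.fitLine(q.astype(np.float32)*1000,cv2.DIST_L2,0,.01,.01).ravel(); print(d,np.degrees(np.arctan2(d[1],d[0])),q.min(0),q.max(0))
    m=blob(im,(0,80,20),(17,255,150),box); k=max(cv2.findContours(m,0,2)[0],key=cv2.contourArea)[:,0]
    q=np.array([onplane(n,u,v,.012)[:2] for u,v in k]); i=q[:,0].argmin(); print('tip',k[i],q[i],'cent',q.mean(0))
# knob
for n,im,box in(('top',t,(178,180,206,205)),('side',s,(255,228,285,262))):
    m=blob(im,(0,90,60),(17,255,255),box); k=max(cv2.findContours(m,0,2)[0],key=cv2.contourArea); print(n,'knob',cv2.boundingRect(k),cv2.minEnclosingCircle(k))
dt=two((249.9,246.7),(222,184.5)); print('dropper tip',dt)
for nm,cz in(('dropper',(224.5,187,.12)),('yellow',(171.8,212.5,.134)),('white',(180.5,172,.137)),('green',(210.5,223,.137))): print(nm,onplane('top',*cz))
E
```

```text
tray (559.9020385742188, 46.938629150390625) 111.01570892333984
top brass 34
[ 9.9795395e-01 -6.3937001e-02  4.2700037e+02  4.0042305e+01] -3.6658204 [0.40461537 0.02144357] [0.45934199 0.04272124]
tip [201 263] [0.40191271 0.04110878] cent [0.43477007 0.03216756]
side brass 91
[9.8614931e-01 1.6585983e-01 4.3552658e+02 4.2512306e+01] 9.547188 [0.40292008 0.01483761] [0.45432968 0.07019708]
tip [347 307] [0.39921232 0.04423775] cent [0.42635066 0.05446143]
top knob (178, 180, 28, 25) ((191.5, 192.0), 18.062490463256836)
side knob (259, 230, 21, 31) ((269.5, 245.0), 15.207006454467773)
dropper tip [ 0.59537349 -0.02076166  0.12670767]
dropper [ 0.588655   -0.02647871  0.12      ]
yellow [0.51816606 0.10164371 0.134     ]
white [0.62201257 0.08411721 0.137     ]
green [0.49235186 0.00405444 0.137     ]
```

```bash
python3 - <<'E'
from h import *
# bin front-right top corner (blue rim) seen in both: side (205,282) / top(145,143 left), right: side(213,195) top(289,143)
print('bin corner L?',two((188,283),(147,143)),'R?',two((213,195),(289,143)))
print('bin foot',onplane('top',200,163,0),onplane('side',205,352,0))
print('shelf lower edge', two((157,133),(117,82)), [onplane('top',280,85,z) for z in(.4,.6)])
E
```

```text
bin corner L? [0.68789746 0.1589303  0.18861978] R? [ 0.68965505 -0.18891749  0.15520979]
bin foot [0.6859493  0.05609283 0.        ] [0.68576994 0.139005   0.        ]
shelf lower edge [0.70925467 0.15096927 0.45712914] [array([ 0.73732039, -0.15922693,  0.4       ]), array([ 0.64240948, -0.15409527,  0.6       ])]
```

Units first: shifts go in shares of 75 cm and turns go in shares of 4 rad. So 5 cm is 0.0667, 3 cm is 0.04.

Request:
servo_tool(moves=[[0, 0, 0.0133, 0], [0, 0, 0.04, 0], [0, 0, 0.0667, 0], [0, 0, 0.0667, 0]], claw=0)

```text
time: 0.43
ee_pos: [0.1819, 0.5196, 0.3043]
tcp_rot: [179.7, 0.0, 160.7]
wrist_force: [0.9, 1.0, 1.1]
opening: 0.0854
grasp_force: 0.0
```

Converted, -47.3 cm is -0.6307, 37.8 cm is 0.504, 1.47 rad is 0.3675.

Request:
servo_tool(moves=[[0.0107, -0.012, 0, 0.0075], [0.0307, -0.0373, 0, 0.0225], [0.056, -0.0693, 0, 0.04], [0.0827, -0.104, 0, 0.06], [0.1107, -0.1387, 0, 0.08], [0.1387, -0.1733, 0, 0.1], [0.1667, -0.208, 0, 0.1225], [0.196, -0.2453, 0, 0.1425], [0.2267, -0.284, 0, 0.165], [0.2573, -0.3213, 0, 0.1875], [0.2867, -0.36, 0, 0.21], [0.3173, -0.3973, 0, 0.2325], [0.348, -0.4347, 0, 0.2525], [0.3787, -0.4733, 0, 0.275], [0.408, -0.5107, 0, 0.2975], [0.4387, -0.548, 0, 0.32], [0.464, -0.58, 0, 0.3375], [0.484, -0.6053, 0, 0.3525], [0.4987, -0.624, 0, 0.365], [0.504, -0.6307, -0.0133, 0.3675]])

```text
time: 2.1
ee_pos: [0.5613, 0.0441, 0.2907]
tcp_rot: [-179.9, 0.0, -115.1]
wrist_force: [-0.1, -0.1, 0.5]
opening: 0.0852
grasp_force: 0.0
```

Converted, -1.5 cm is -0.02.

Request:
servo_tool(moves=[[0, 0, -0.02, 0], [0, 0, -0.02, 0], [0, 0, -0.02, 0]])

```text
time: 2.35
ee_pos: [0.559, 0.0464, 0.2741]
tcp_rot: [179.9, -0.1, -115.1]
wrist_force: [0.5, -0.6, 0.5]
opening: 0.0856
grasp_force: 0.0
```

```bash
python3 - <<'E'
from h import *
snap('side','s1.png');snap('top','t1.png');o=get_obs();print(o['q'],o['ee_pos'])
a=cv2.imread('pics/s1.png')[130:350,180:360];b=cv2.imread('pics/t1.png')[130:280,135:275]
cv2.imwrite('pics/c1.png',np.hstack([cv2.resize(a,(390,480)),cv2.resize(b,(400,480))]))
E
```

```text
[ 4.76930692e+00  7.21358781e+00  1.53858935e+01  9.81411307e+01
  4.28394323e-03 -6.01765769e+01] [0.55942933 0.04669479 0.27565604]
```

View pics/c1.png

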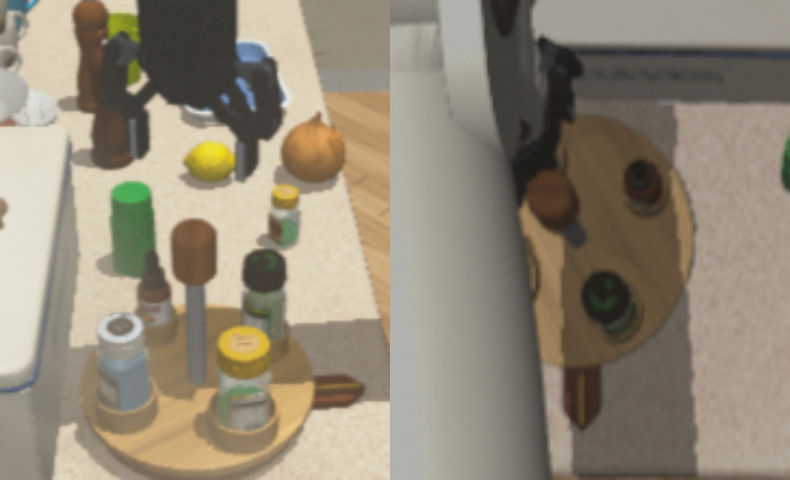

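The open gripper is centred over the knob (crop 194,250), with the fingers either side of it. I'll descend and close.

Converted, -9 cm is -0.12, -8.2 cm is -0.1093.

Request:
servo_tool(moves=[[0, 0, -0.0133, 0], [0, 0, -0.0333, 0], [0, 0, -0.0533, 0], [0, 0, -0.0733, 0], [0, 0, -0.0933, 0], [0, 0, -0.1093, 0], [0, 0, -0.12, 0], [0, 0, -0.12, 0], [0, 0, -0.12, 0]])

```text
time: 3.2
ee_pos: [0.5597, 0.0464, 0.1856]
tcp_rot: [-180.0, 0.0, -115.1]
wrist_force: [0.5, 0.1, 0.5]
opening: 0.0855
grasp_force: 0.0
```

Request:
servo_tool(moves=[[0, 0, 0, 0], [0, 0, 0, 0], [0, 0, 0, 0], [0, 0, 0, 0], [0, 0, 0, 0], [0, 0, 0, 0], [0, 0, 0, 0], [0, 0, 0, 0], [0, 0, 0, 0], [0, 0, 0, 0]], claw=1, force=40)

```text
time: 4.03
ee_pos: [0.5589, 0.0466, 0.1859]
tcp_rot: [179.9, 0.0, -115.0]
wrist_force: [-6.7, 3.0, 6.5]
opening: 0.0385
grasp_force: 41.8
```

Converted, -1.05 rad is -0.2625.

Request:
servo_tool(moves=[[0, 0, 0, -0.0025], [0, 0, 0, -0.0075], [0, 0, 0, -0.015], [0, 0, 0, -0.025], [0, 0, 0, -0.0375], [0, 0, 0, -0.0525], [0, 0, 0, -0.0675], [0, 0, 0, -0.0825], [0, 0, 0, -0.0975], [0, 0, 0, -0.1125], [0, 0, 0, -0.1275], [0, 0, 0, -0.1425], [0, 0, 0, -0.1575], [0, 0, 0, -0.1725], [0, 0, 0, -0.1875], [0, 0, 0, -0.2025], [0, 0, 0, -0.2175], [0, 0, 0, -0.2325], [0, 0, 0, -0.2475], [0, 0, 0, -0.2625]])

```text
time: 5.7
ee_pos: [0.559, 0.0465, 0.1859]
tcp_rot: [179.9, -0.0, -175.4]
wrist_force: [-6.2, 1.2, 5.1]
opening: 0.0387
grasp_force: 41.7
```

Converted, -0.93 rad is -0.2325.

Request:
servo_tool(moves=[[0, 0, 0, -0.015], [0, 0, 0, -0.03], [0, 0, 0, -0.045], [0, 0, 0, -0.06], [0, 0, 0, -0.075], [0, 0, 0, -0.09], [0, 0, 0, -0.105], [0, 0, 0, -0.12], [0, 0, 0, -0.135], [0, 0, 0, -0.15], [0, 0, 0, -0.165], [0, 0, 0, -0.18], [0, 0, 0, -0.195], [0, 0, 0, -0.2075], [0, 0, 0, -0.2175], [0, 0, 0, -0.225], [0, 0, 0, -0.23], [0, 0, 0, -0.2325], [0, 0, 0, -0.2325], [0, 0, 0, -0.2325]])

```text
time: 7.37
ee_pos: [0.559, 0.0464, 0.1859]
tcp_rot: [180.0, -0.1, 131.5]
wrist_force: [-7.9, 1.9, 5.6]
opening: 0.0385
grasp_force: 41.7
```

```bash
python3 - <<'E'
from h import *
snap('side','s2.png');snap('top','t2.png');o=get_obs();print(o['q'],o['tcp_rot'],o['wrist_force'],o['torque'],o['grasp_force'])
a=cv2.imread('pics/s2.png')[180:350,190:360];b=cv2.imread('pics/t2.png')[140:280,135:275]
cv2.imwrite('pics/c2.png',np.hstack([cv2.resize(a,(400,400),interpolation=2),cv2.resize(b,(400,400),interpolation=2)]))
E
```

```text
[4.72080423e+00 5.66341927e+00 3.71346899e+00 8.80869989e+01
 5.54279676e-02 5.32310660e+01] [ 1.79996420e+02 -6.65183001e-02  1.31489722e+02] [-7.65213354  2.29332076  5.2276311 ] [ 0.44834282  1.07532376 -0.04191771] 41.720854283776134
```

View pics/c2.png

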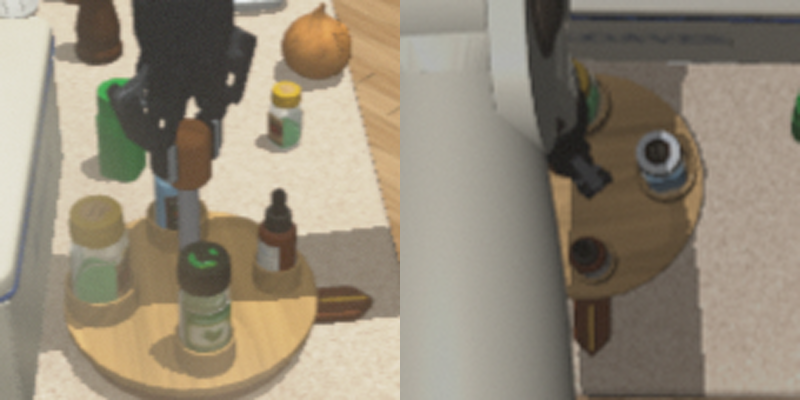

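The dropper (crop 277,240 side, 590,258 top) is now close to the tongue but still a little counter-clockwise of it. All jars are upright. I'll measure what's left.

```bash
python3 - <<'E'
from meas import *
c=np.array([.560,.0465])
def ang(p): p=np.asarray(p)[:2]-c; return np.degrees(np.arctan2(p[1],p[0]))%360, np.hypot(*p)
for f in('0','2'):
  t=cv2.imread(f'pics/t{f}.png')[:,:,::-1].copy();s=cv2.imread(f'pics/s{f}.png')[:,:,::-1].copy()
  for n,im,box in(('top',t,(198,248,207,263)),('side',s,(326,302,347,314))):
    x0,y0,x1,y1=box; w=im[y0:y1,x0:x1].astype(float); g=np.clip(w[...,1]-w[...,2]-.35*w[...,0],0,None)  # yellowness
    ys,xs=np.mgrid[y0:y1,x0:x1]
    ax=1 if n=='top' else 0
    u=(g*xs).sum(ax)/(g.sum(ax)+1e-9); v=(g*ys).sum(ax)/(g.sum(ax)+1e-9); ok=g.sum(ax)>15
    q=np.array([onplane(n,a,b,.012)[:2] for a,b in zip(u[ok],v[ok])])
    if len(q)>3: d=np.polyfit(q[:,0],q[:,1],1); print(f,n,'brass',len(q),'mean',q.mean(0),ang(q.mean(0)),'dir',np.degrees(np.arctan(d[0])),'y at axis',np.polyval(d,.56))
print('tongue tip',[(p,ang(p)) for p in(onplane('side',348.1,308.3,.012),onplane('top',202.5,263.9,.012),two((348.1,308.3),(202.5,263.9)))])
p=two((308.6,262),(198.7,225.4)); print('dropper tip',p,ang(p))
# white jar lid, top & side unavailable: top only
p=onplane('top',135+258*.35,140+151*.35,.137); print('white',p,ang(p))
# brown bottle mask in side, outline
m=blob(s,(0,60,10),(20,255,120),(298,270,322,296)); ys,xs=np.nonzero(m); print('body side',xs.min(),xs.max(),ys.min(),ys.max(),xs.mean())
E
```

```text
0 side brass 18 mean [0.42285105 0.0413443 ] (np.float64(182.1528463937958), np.float64(0.13724582025298726)) dir 2.4373795531285665 y at axis 0.04718218266717611
tongue tip [(array([0.39752402, 0.04812232, 0.012     ]), (np.float64(179.42792322259567), np.float64(0.16248407862131226))), (array([0.39952368, 0.03696829, 0.012     ]), (np.float64(183.3991663974668), np.float64(0.16075914689063994))), (array([0.39776756, 0.03869558, 0.00327951]), (np.float64(182.75416986576013), np.float64(0.1624200477272103)))]
dropper tip [0.48420719 0.0348761  0.12817042] (np.float64(188.7191850951021), np.float64(0.07667897409969324))
white [ 0.56957082 -0.03049383  0.137     ] (np.float64(277.0858835544948), np.float64(0.07758640548523486))
body side 298 317 270 295 308.6991525423729
```

Converted, -0.105 rad is -0.0263.

Request:
servo_tool(moves=[[0, 0, 0, -0.0025], [0, 0, 0, -0.0075], [0, 0, 0, -0.0125], [0, 0, 0, -0.0175], [0, 0, 0, -0.0225], [0, 0, 0, -0.0263], [0, 0, 0, -0.0263], [0, 0, 0, -0.0263], [0, 0, 0, -0.0263]])

```text
time: 8.22
ee_pos: [0.559, 0.0464, 0.1859]
tcp_rot: [-180.0, -0.1, 125.5]
wrist_force: [-6.7, 2.0, 6.1]
opening: 0.039
grasp_force: 41.7
```

```bash
python3 - <<'E'
from h import *
snap('side','s3.png');snap('top','t3.png');o=get_obs();print(o['q'],o['tcp_rot'],o['wrist_force'],o['grasp_force'])
a=cv2.imread('pics/s3.png')[240:330,265:355];b=cv2.imread('pics/t3.png')[205:275,165:235]
A=cv2.resize(a,(400,400),interpolation=2);B=cv2.resize(b,(400,400),interpolation=2)
# predicted front ray at 182.5 deg: line at z .012 and bottle axis point at r .076
th=np.radians(182.5);f=np.array([np.cos(th),np.sin(th)]);c=np.array([.56,.0465])
for n,I,x0,y0,k in(('side',A,265,240,400/90),('top',B,165,205,400/70)):
    for r,z,col in((.115,.012,(255,0,255)),(.16,.012,(255,0,255)),(.076,.134,(0,255,0)),(.076,.060,(0,255,0))):
        u=(proj(n,[*(c+r*f),z])[0]-[x0,y0]+.5)*k; cv2.circle(I,tuple(int(i) for i in u),3,col,-1)
cv2.imwrite('pics/c3.png',np.hstack([A,B]))
E
```

```text
[4.72208686e+00 5.66378210e+00 3.71597072e+00 8.80862365e+01
 5.38497576e-02 5.92481628e+01] [-1.79998274e+02 -6.36873336e-02  1.25473907e+02] [-7.61467789  1.71357773  5.36824639] 41.72183864051476
```

View pics/c3.png

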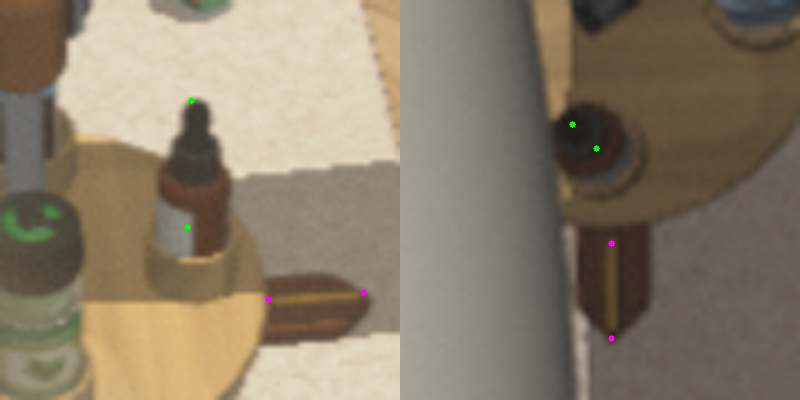

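The predicted front line lies on the brass line in both views. The bottle (side crop 193,180) stands on it within about 1°, and the grip is holding at 42 N. I'll hand in.

```bash
python3 -c "
from workcell import *
print(job_done())"
```

```text
the job is handed in; nothing more can be done
None
```

I turned the carousel clockwise about 119° in one grip, and the dropper bottle now stands at the front over the pointer line, within about 1° by my measurement. The gripper is still closed on the knob, and the job is handed in.

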